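# Couple the card-rail head onto the ball of the display stand and latch it

## Task

Fit the metal card-rail head onto the ball of the display stand: lower its socket over the ball, press it past the spring catch until its base lies flat on the stand's round flange, and bed it down there with a steady push of about 20 N, without forcing it. Then press the latch lever fully down so that the head is locked on the ball, and let go. Leave the matchbox, tea light and bell alone.

Things in the scene. Friction and masses are not known exactly. Their poses are not given: they have to be found in the camera images.
- stand: Display stand, fixed: dark foot 130 mm across, upright tube 24 mm across with a clamp collar (small screw, reaching 30 mm from the axis at 60 mm height), then a rod with a flat flange, a neck and a steel ball on top. Origin: centre of the foot's underside, on the table, straight below the ball; z up. The stand's top is round: the head may sit at any yaw.
- stand_axis (a point): Same point as the stand's origin. Flange: 120 mm across, 5 mm thick. Ball: 28 mm across, centre 24 mm above the flange's top face; neck 13 mm across. The rod is clamped at a height that is NOT measured: the flange's top lies anywhere from 80 to 110 mm above the table (ball's top 118 to 148 mm). It does not give. More than 60 N between head and stand is forcing: push with under 40 N.
- hitch: The loose head, 0.38 to 0.64 kg: aluminium block 96 x 56 x 52 mm (x, y, z) with a round socket in its underside, a card rail on top, a latch lever at its +x end. It stands upright on the table, socket down. Origin: centre of the socket's mouth, in the plane of the underside; z up. The block spans x -38 to +58, y -28 to +28 mm. Seated, the origin is on the stand's axis, at flange height.
- hitch_socket (a point): Same point as the head's origin. Socket 30 mm across, 39.5 mm deep, mouth flared to 40 mm over the lowest 10 mm. A spring catch inside holds the ball back from about 24 to 12 mm above the flange: passing it takes 7 to 20 N beyond the head's weight, which alone does not pass it. Then it snaps on, drawing the head down some 8 N, until the underside stops hard on the flange.
- hitch_grip (a point): Grasp point on the head's card rail, a bar 46 mm long (x -36 to +10 mm in the head's frame), 16 mm thick (y), from 52 mm (top of the block) to 81.5 mm above the underside. The point is at mid-thickness, x -8, z +67 mm in the head's frame, with the head's axes. Grip from above, fingers closing along y. The lever's hinge ears begin 30 mm farther on in +x.
- lever_pad (a point): Centre of the upper face of the lever's thumb pad (22 mm long, 26 mm wide). The hinge lies parallel to the head's y axis at x +30, z +62 mm in the head's frame. Lever fully up: pad at x +70, z +95 mm; fully down: x +82, z +66.5 mm, the lever level. The pad moves down and outward as it is pressed.
- hitch_lever (a joint): Latch lever, rad: 0 = fully up (open, raised 34 degrees), 0.6 = fully down (locked, level). Starts 0 to 0.12. About 4 N on the pad moves it; it stays where left. It swings a pawl in under the ball: if the head is not seated the pawl meets the ball and the lever stops short; if the lever is already down the head will not go onto the ball.
- hitch_pin (a joint): Seat pin, m: a dark pin 5 mm across on the socket's axis, which the ball pushes up out of the rail's top. 0 = not seated (pin flush); about 0.005 = head fully seated (pin stands 5 mm out). It takes almost no force.
- matchbox: Bystander: red matchbox, 62 x 110 x 22 mm, loose on the table beyond the work. Origin: centre of its underside.
- tealight0: Bystander: tea light, 38 mm across, 18 mm tall, loose on the table between the stand's and the head's places. Origin: centre of its underside.
- counter_bell: Bystander: counter bell, 71 mm across, 62 mm tall, loose on the table beyond the work, to the right. Origin: centre of its underside.
Not all that is in view belongs to the job. Leave any purple look-alike of the hitch alone. Several things look just like the stand: the one meant starts nearest to the robot's base.

How it is judged:
By the outcome, as a careful person would: the job done as asked, in the order asked, and still so for the second after the job is handed in, with the robot touching nothing.
It also fails if it takes over 69 s, if anything falls off the work surface, if the arm or the gripper's body presses on something with over 40 N, if the wrist force passes 120 N, or if a joint passes its speed limit or range.

## Robot

A 6-joint arm with a two-finger parallel gripper is mounted at the origin on a cart in front of the work surface, level with it; the furniture and walls round the work are solid. World frame = base frame: x ahead of the robot, y to its left, z up, the work surface at z = 0. Lengths are in m, angles in rad, forces in N, time in s.
With the tool pointing down it reaches from about 0.4 to 0.825 m from the base axis. Payload 7 kg.
Tool frame: the origin (TCP) lies midway between the tips of the shut fingers; the grasp point (between the pads) lies hold_point_z behind it (hold_point_z is the distance from the TCP to the grasp point, in m); z points along the fingers, y is the line along which they close (so a half turn about z gives the same grasp; the last joint's range is limited). The gripper opens to 88 mm and grips with 3 to 60 N. Pads are 19 mm wide; open, the fingers measure 130 mm over their backs; the gripper's body (78 mm by 193 mm) begins 47 mm behind the grasp point.
Start: joints at [1.529, 0.359, 0.012, 0, -1.224, -0.288], TCP at [0.219, 0.639, 0.227] pointing down, gripper open.
Joint ranges: [-3.07, 3.07], [-1.43, 2.12], [-1.02, 1.25], [-3.03, 1.67], [-3.05, -0], [-3.03, 3.03]. Speed limits (rad/s): [2.39, 2.39, 3.01, 3.14, 3.14, 3.14].

## Interface

Orientations are given as [roll, pitch, yaw] about the fixed x, y, z axes, in that order (R = Rz(yaw) Ry(pitch) Rx(roll)).
In Python, from station import * gives the robot as it stands.
- The arm moves only by the tool apply_moves, never from a script. Its argument "steps" is a list of rows, each an object with "translation": the shift along the world's x, y, z scaled (see below), a list of three; "rotation": the turn, a rotation vector about the world's x, y, z scaled (see below), a list of three. A call has exactly 10 rows; each row is the pose to reach, as a shift and turn from the pose commanded when the call began; what a row does not reach only later rows make up. The controller multiplies each number of a shift by 250 mm and each number of a turn by 30 degrees. A row lasts 1/12 s, in which the tool goes at most 41.7 mm and 7.16 degrees, less where a joint would pass 70% of its speed; a pose out of reach is approached as far as the arm can. A call with a number of a shift or a turn outside -1 to 1 is refused whole. A call with a gripper value outside its range is refused whole. "jaw" is the closure, from -1 (fully open) to 1 (shut), so that 0 is half open, set as the call begins (left out, the last holds). The fingers move at their own pace and stop on an object; "newtons" is the grip in N (left out, the last holds). Time passes only in rows, so rows that repeat a pose let the fingers close, or fill a call up. It gives the time, the measured TCP pose, the force, the opening and the grip force at its end, in the units of the state.
- get_state(): the state, without advancing time (a new reading comes with each control period).
- grab_frame(name): name is "scene" or "side" or "wrist"; returns the picture (384x512x3 uint8, blue, green, red); there is no depth.
- camera_model(name): a dict with "fx", "fy", "cx", "cy" (pixels), "k1" (the pictures are not rectified: a ray, as slopes to the right and down, at radius r is drawn at 1 + k1 r^2 times it, then the intrinsics apply), "xyz" and "rotation" of the camera in the world. Camera axes: x right, y down, z forward; pixel columns grow to the right and rows downward; lengths in m; the calibration is good to about 2 mm. A picture is of the moment at which its call begins: read the wrist's pose just before it. camera_model takes no time and is no camera call; for the wrist camera it gives the pose at the moment of the call.
- job_done(): hands the job in; it is judged then, once.
The state is a dict: "t": time; "q": joint angles; "qd": joint speeds; "joint_efforts": joint torques, N m; "eef_pos": TCP position; "ee_rot": TCP orientation; "force": force on the tool from outside, world axes, zero at the start; "moment": the same for the moment, N m; "width": finger opening in m; "gripper_force": force on a finger pad.
Only numpy, scipy, OpenCV 4.12 (cv2) and the standard library are available. Lean on these libraries where they do the work, as an engineer would, in place of code of your own. Each camera call takes 0.05 s, during which the arm holds its last target. There are 200 camera calls.

## Working session

There is one attempt and no reset: what is moved stays moved. The work goes in short steps, Python scripts to look and compute and a tool call to move; the robot and the scene stay as the last step left them, time stands still between calls to the robot, and variables do not carry over. Pictures are saved under pics/ and viewed, at most 11 in all, crops included, and the job is handed in when it is done.

Besides the shell and the picture viewer there is one more tool, called after ">>>" as a command line: name --argument value ..., lists and objects as JSON in quotes. apply_moves: Moves the arm, as the interface text tells. Shifts and turns lie within -1 to 1; 1 stands for 250 mm of shift or 30 degrees of turn. Its arguments: {"type":"object","properties":{"steps":{"type":"array"},"jaw":{"type":"number"},"newtons":{"type":"number"}},"required":["steps"]}

```bash
mkdir -p pics; ls; python3 - <<'E'
from station import *
import cv2,numpy as np
s=get_state();print(s)
for n in("scene","side"):
    cv2.imwrite(f"pics/{n}0.png",cv2.resize(grab_frame(n),(800,600),interpolation=cv2.INTER_CUBIC)); print(n,camera_model(n))
E
```

```text
pics
{'t': 0.0, 'q': array([ 1.52908958e+00,  3.59357779e-01,  1.10747591e-02, -3.73219729e-04,
       -1.22409843e+00, -2.88053986e-01]), 'qd': array([-0.00027071, -0.00060791,  0.00060431,  0.00025264,  0.000226  ,
        0.00178541]), 'joint_efforts': array([-3.78606856e-04, -5.82720709e+01,  2.93044299e+01,  6.99749932e+00,
        6.73436109e-03, -1.67593330e-04]), 'eef_pos': array([0.2184649 , 0.63815449, 0.22564427]), 'ee_rot': array([ 3.13997316e+00, -1.13961357e-04, -3.29887739e-01]), 'force': array([-0.43505318, -0.71756279,  0.53499501]), 'moment': array([ 0.00981772, -0.01091562,  0.00849757]), 'gripper_force': 0.0, 'width': 0.08776844790130597}
scene {'fx': 431.8376212512076, 'fy': 431.8376212512076, 'cx': 255.70141764195373, 'cy': 196.36647568373394, 'k1': -0.16783278182364178, 'xyz': array([-0.13038055, -0.81590937,  1.04358274]), 'rotation': array([-2.2894516 , -0.00558817, -0.64154732])}
side {'fx': 436.57743756790177, 'fy': 436.57743756790177, 'cx': 256.06347225523206, 'cy': 197.41526179861634, 'k1': 0.0010066862026991644, 'xyz': array([0.37716699, 1.13437281, 0.85983072]), 'rotation': array([-2.19225174,  0.01130252, -2.98581611])}
```

View pics/scene0.png

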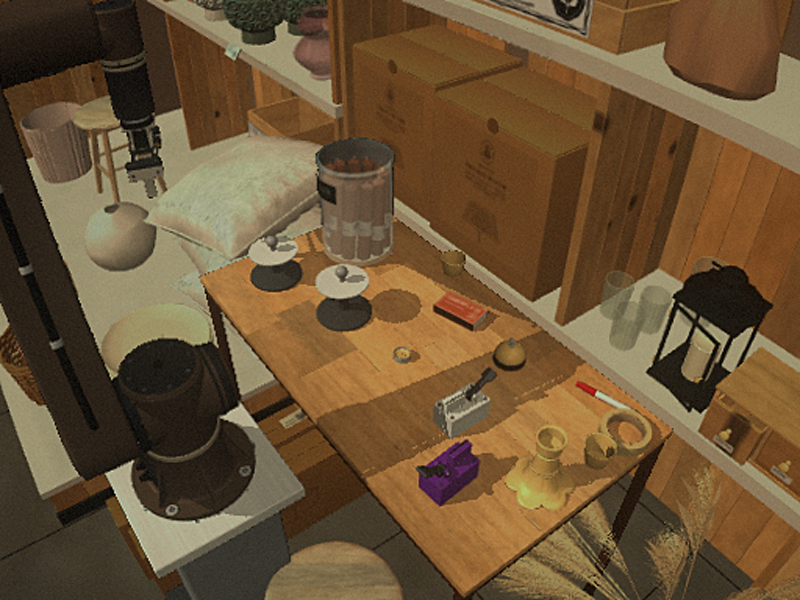

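View pics/side0.png

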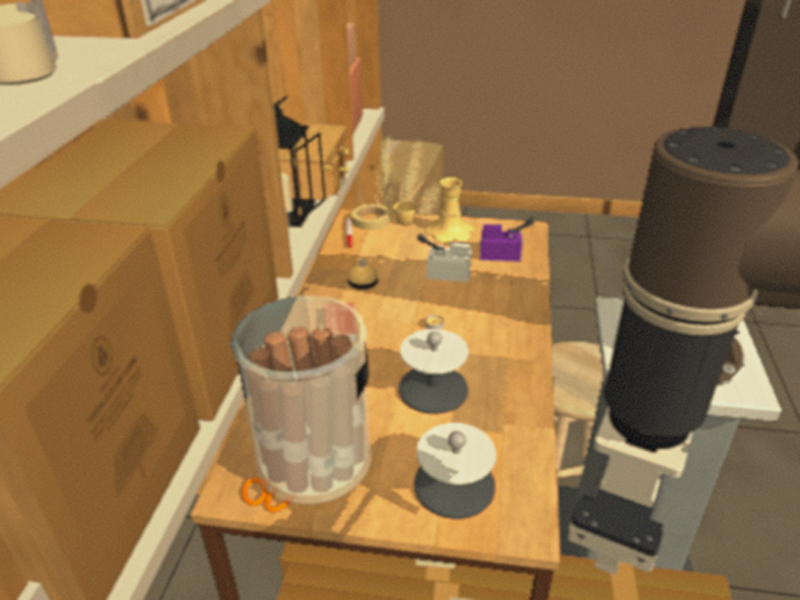

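The scene view shows two stands, with balls at about (270,241) and (342,271). The head is grey at (462,410) with its lever at (485,380). The purple look-alike, tea light, bell and matchbox are also in view. I'll triangulate next and save enlarged crops.

```bash
cat > h.py <<'E'
from station import *
import cv2,numpy as np
from scipy.spatial.transform import Rotation as R
from scipy.optimize import least_squares
def ray(m,u,v):
    d=np.array([(u-m["cx"])/m["fx"],(v-m["cy"])/m["fy"]]);s=d.copy()
    for _ in range(20): s=d/(1+m["k1"]*(s@s))
    return np.array(m["xyz"]),R.from_euler("xyz",m["rotation"]).apply([*s,1])
def onz(m,u,v,z):
    o,d=ray(m,u,v); return o+d*(z-o[2])/d[2]
def tri(*rays):
    A=0;b=0
    for o,d in rays:
        d=d/np.linalg.norm(d);P=np.eye(3)-np.outer(d,d);A=A+P;b=b+P@o
    p=np.linalg.solve(A,b)
    return p,[np.linalg.norm(np.cross(p-o,d/np.linalg.norm(d))) for o,d in rays]
def proj(m,p):
    c=R.from_euler("xyz",m["rotation"]).inv().apply(np.atleast_2d(p)-m["xyz"]);s=c[:,:2]/c[:,2:]
    s=s*(1+m["k1"]*(s**2).sum(1,keepdims=True))
    return s*[m["fx"],m["fy"]]+[m["cx"],m["cy"]]
def crop(img,x,y,w,h,k): return cv2.resize(img[y:y+h,x:x+w],None,fx=k,fy=k,interpolation=cv2.INTER_CUBIC)
E
python3 - <<'E'
from h import *
a=camera_model("scene");b=camera_model("side")
f=.64
for s,t in(((270,241),(457,440)),((342,271),(434,340)),((487,378),(425,240))):
    p,e=tri(ray(a,s[0]*f,s[1]*f),ray(b,t[0]*f,t[1]*f));print(p,e,np.hypot(*p[:2]))
print("head",onz(a,462*f,412*f,.04))
print("tea",onz(a,403*f,354*f,.015),"bell",onz(a,510*f,355*f,.03),"match",onz(a,462*f,310*f,.02),"purple",onz(a,448*f,475*f,.04))
S=grab_frame("scene");D=grab_frame("side")
S1=crop(S,190,145,70,70,5);S2=crop(S,265,225,70,70,5)
D1=crop(D,240,200,70,70,5);D2=crop(D,255,140,70,70,5)
cv2.imwrite("pics/c1.png",np.vstack([np.hstack([S1,S2]),np.hstack([D1,D2])])[:, :])
cv2.imwrite("pics/c1.png",cv2.resize(cv2.imread("pics/c1.png"),(600,600)))
E
```

```text
[0.41110486 0.4168087  0.10493183] [np.float64(0.0014074108575465184), np.float64(0.0014074108575465195)] 0.5854371856643716
[0.47368808 0.19910523 0.11981647] [np.float64(0.001398850586275708), np.float64(0.001398850586275642)] 0.5138319632469862
[ 0.54056242 -0.2083567   0.08342133] [np.float64(0.0011335810432088079), np.float64(0.0011335810432087238)] 0.5793274047444108
head [ 0.4733786  -0.21822343  0.04      ]
tea [ 0.4919304  -0.00481016  0.015     ] bell [ 0.66344252 -0.15448728  0.03      ] match [0.68338576 0.0242163  0.02      ] purple [ 0.3586598  -0.31432124  0.04      ]
```

View pics/c1.png

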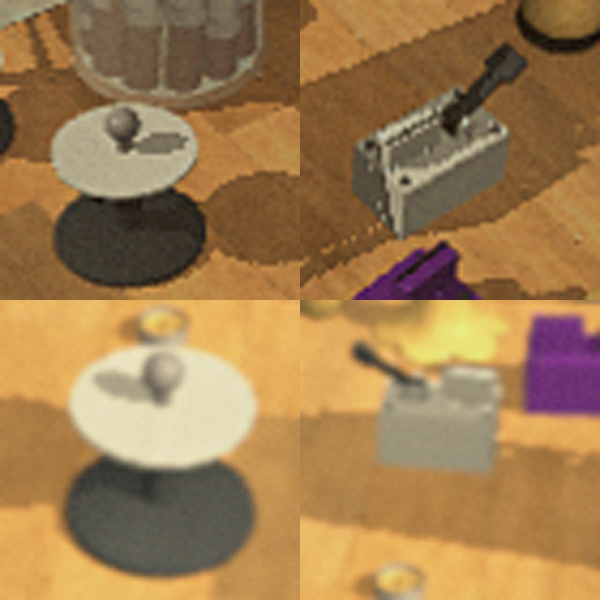

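Crop: the nearer stand's ball is at scene px (218.5,174) and side px (278,217). That puts its axis near (0.474,0.199) and makes it the nearest stand. The head is near (0.48,-0.21). I'll move the wrist over the head.

>>> apply_moves --steps '[{"translation": [0.03, -0.1, 0.03], "rotation": [0, 0, 0]}, {"translation": [0.06, -0.2, 0.06], "rotation": [0, 0, 0]}, {"translation": [0.09, -0.3, 0.09], "rotation": [0, 0, 0]}, {"translation": [0.12, -0.4, 0.12], "rotation": [0, 0, 0]}, {"translation": [0.15, -0.5, 0.15], "rotation": [0, 0, 0]}, {"translation": [0.18, -0.6, 0.18], "rotation": [0, 0, 0]}, {"translation": [0.21, -0.7, 0.21], "rotation": [0, 0, 0]}, {"translation": [0.24, -0.8, 0.24], "rotation": [0, 0, 0]}, {"translation": [0.27, -0.9, 0.27], "rotation": [0, 0, 0]}, {"translation": [0.3, -1, 0.3], "rotation": [0, 0, 0]}]'

```text
t: 1.03
eef_pos: [0.2937, 0.3872, 0.3018]
ee_rot: [-3.142, 0.0, -0.33]
force: [0.1, 0.2, 0.4]
width: 0.0879
gripper_force: 0.0
```

>>> apply_moves --steps '[{"translation": [0.03, -0.1, 0], "rotation": [0, 0, 0]}, {"translation": [0.06, -0.2, 0], "rotation": [0, 0, 0]}, {"translation": [0.09, -0.3, 0], "rotation": [0, 0, 0]}, {"translation": [0.12, -0.4, 0], "rotation": [0, 0, 0]}, {"translation": [0.15, -0.5, 0], "rotation": [0, 0, 0]}, {"translation": [0.18, -0.6, 0], "rotation": [0, 0, 0]}, {"translation": [0.21, -0.7, 0], "rotation": [0, 0, 0]}, {"translation": [0.24, -0.8, 0], "rotation": [0, 0, 0]}, {"translation": [0.27, -0.9, 0], "rotation": [0, 0, 0]}, {"translation": [0.3, -1, 0], "rotation": [0, 0, 0]}]'

```text
t: 1.87
eef_pos: [0.3686, 0.1373, 0.3017]
ee_rot: [-3.141, -0.0, -0.329]
force: [0.1, 0.8, -0.5]
width: 0.0877
gripper_force: 0.0
```

```bash
python3 - <<'E'
from h import *
s=get_state();m=camera_model("wrist");I=grab_frame("wrist")
print(s['t'],s['eef_pos'],s['ee_rot'],s['force'],m)
print(R.from_euler("xyz",s['ee_rot']).inv().apply(m['xyz']-s['eef_pos']))
print(onz(m,256,192,.1), proj(m,[[.474,.199,.12],[.48,-.21,.06]]))
np.save("w1.npy",m,allow_pickle=True)
cv2.imwrite("pics/w1.png",I)
E
```

```text
1.8667 [0.36855264 0.13728451 0.30171647] [-3.14096675e+00 -1.41112953e-04 -3.29438727e-01] [ 0.06392731  0.76742611 -0.45493655] {'fx': 326.89365506664825, 'fy': 326.89365506664825, 'cx': 254.29417153536016, 'cy': 194.4745654492395, 'k1': -0.041899117441489823, 'xyz': array([0.44204399, 0.11058757, 0.45909013]), 'rotation': array([ 2.85078528e+00, -4.26412810e-04, -1.89982696e+00])}
[ 0.07819827  0.00138745 -0.15736353]
[0.34245263 0.14236828 0.1       ] [[160.11527936  95.6162231 ]
 [517.52222874 -29.99798649]]
```

View pics/w1.png

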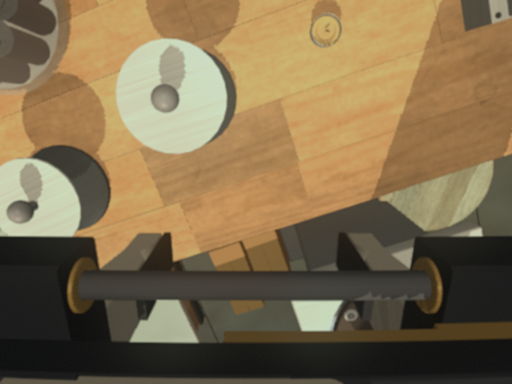

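The ball is at (165,97) and the flange centre is about (172,96), which agrees with the triangulation. On to the head.

>>> apply_moves --steps '[{"translation": [0.02, -0.1, 0], "rotation": [0, 0, 0]}, {"translation": [0.04, -0.2, 0], "rotation": [0, 0, 0]}, {"translation": [0.06, -0.3, 0], "rotation": [0, 0, 0]}, {"translation": [0.08, -0.4, 0], "rotation": [0, 0, 0]}, {"translation": [0.1, -0.5, 0], "rotation": [0, 0, 0]}, {"translation": [0.12, -0.6, 0], "rotation": [0, 0, 0]}, {"translation": [0.14, -0.7, 0], "rotation": [0, 0, 0]}, {"translation": [0.16, -0.8, 0], "rotation": [0, 0, 0]}, {"translation": [0.18, -0.9, 0], "rotation": [0, 0, 0]}, {"translation": [0.2, -1, 0], "rotation": [0, 0, 0]}]'

```text
t: 2.75
eef_pos: [0.4185, -0.1127, 0.3017]
ee_rot: [-3.141, -0.0, -0.33]
force: [0.6, 0.6, -0.8]
width: 0.0877
gripper_force: 0.0
```

>>> apply_moves --steps '[{"translation": [0, -0.1, 0], "rotation": [0, 0, 0]}, {"translation": [0, -0.2, 0], "rotation": [0, 0, 0]}, {"translation": [0, -0.3, 0], "rotation": [0, 0, 0]}, {"translation": [0, -0.3, 0], "rotation": [0, 0, 0]}, {"translation": [0, -0.3, 0], "rotation": [0, 0, 0]}, {"translation": [0, -0.3, 0], "rotation": [0, 0, 0]}, {"translation": [0, -0.3, 0], "rotation": [0, 0, 0]}, {"translation": [0, -0.3, 0], "rotation": [0, 0, 0]}, {"translation": [0, -0.3, 0], "rotation": [0, 0, 0]}, {"translation": [0, -0.3, 0], "rotation": [0, 0, 0]}]'

```text
t: 3.58
eef_pos: [0.4187, -0.1859, 0.3017]
ee_rot: [-3.141, -0.0, -0.329]
force: [-0.2, -0.4, 0.6]
width: 0.0874
gripper_force: 0.0
```

```bash
python3 - <<'E'
from h import *
s=get_state();m=camera_model("wrist");I=grab_frame("wrist")
print(s['t'],s['eef_pos'],s['ee_rot'],s['force'])
u=proj(m,[.48,-.21,.06])[0];print(u)
np.save("w2.npy",m,allow_pickle=True)
cv2.imwrite("pics/w2full.png",I)
x=int(np.clip(u[0]-100,0,312));y=int(np.clip(u[1]-75,0,234));print(x,y)
cv2.imwrite("pics/w2.png",crop(I,x,y,200,150,4))
E
```

```text
3.5833 [ 0.41872108 -0.18585641  0.3017176 ] [-3.14144631e+00 -3.83815841e-04 -3.28651674e-01] [-0.16527713 -0.39460316  0.61033157]
[255.41926934 107.88444279]
155 32
```

View pics/w2.png

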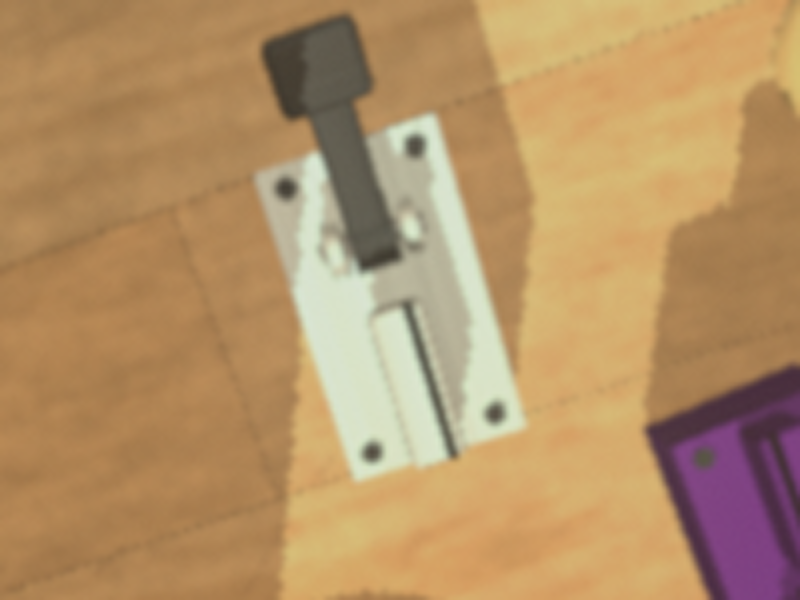

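The head's top corners are at (255,173), (435,113), (527,427) and (355,481) in the crop. The rail end is at about (390,305) and the far end at (436,463). The lever pad is centred near (318,65).

```bash
python3 - <<'E'
from h import *
m=np.load("w2.npy",allow_pickle=True).item()
px=lambda x,y:(155+(x+.5)/4-.5,32+(y+.5)/4-.5)
P=[onz(m,*px(*c),.052) for c in((255,173),(435,113),(527,427),(355,481))]
for p in P:print(p)
print([np.linalg.norm(P[i]-P[(i+1)%4]) for i in range(4)])
h=[(58,28),(58,-28),(-38,-28),(-38,28)]
def f(v):
    c,s=np.cos(v[2]),np.sin(v[2]);return np.array([[v[0]+(c*x-s*y)/1e3-p[0],v[1]+(s*x+c*y)/1e3-p[1]] for (x,y),p in zip(h,P)]).ravel()
r=least_squares(f,[.46,-.2,-.0]);x,y,a=r.x;print(r.x,r.fun*1e3)
T=lambda p:np.array([x,y,0])+R.from_euler("z",a).apply(p)
print("grip",T([-.008,0,.067]))
q=proj(m,[T([.010,0,.0815]),T([-.036,0,.0815]),T([.070,0,.095])]);print((q-[155,32]+.5)*4-.5)
print("pad at",onz(m,*px(318,65),.095))
# stand: flange & ball
ms=camera_model("scene");md=camera_model("side");m1=np.load("w1.npy",allow_pickle=True).item()
print(tri(ray(ms,218.1,173.5),ray(md,277.6,216.6),ray(m1,165,97)))
print(onz(m1,172,96,.096))
s=get_state()
E
```

```text
[ 0.52973553 -0.18083142  0.052     ]
[ 0.52837041 -0.23624647  0.052     ]
[ 0.43269053 -0.23446202  0.052     ]
[ 0.43396815 -0.17848312  0.052     ]
[np.float64(0.05543186025463319), np.float64(0.09569652013367282), np.float64(0.055993478691341456), np.float64(0.09579616926843453)]
[ 0.47119361 -0.20728453 -0.02212464] [ 0.06331544  0.2569136   0.18955754 -0.31433268 -0.10706598  0.02501269
 -0.14580711  0.03240638]
grip [ 0.46319556 -0.20710755  0.067     ]
[[393.70065297 306.29163333]
 [441.7855815  462.40293379]
 [323.53650503  81.46432469]]
pad at [ 0.54539759 -0.20881971  0.095     ]
(array([0.47181628, 0.19651834, 0.12140421]), [np.float64(0.0017756559033147259), np.float64(0.0015403067636389892), np.float64(0.002064279132760242)])
[0.47168184 0.19333599 0.096     ]
```

```bash
python3 - <<'E'
import station
print([n for n in dir(station) if n[0]!='_'], getattr(station,'hold_point_z',None))
E
```

```text
['Unreachable', 'camera_model', 'get_state', 'grab_frame', 'hold_point_z', 'job_done'] 0.0188
```

>>> apply_moves --steps '[{"translation": [0.06, -0.03, -0.05], "rotation": [0, 0, 0.15]}, {"translation": [0.12, -0.06, -0.1], "rotation": [0, 0, 0.3]}, {"translation": [0.178, -0.085, -0.2], "rotation": [0, 0, 0.45]}, {"translation": [0.178, -0.085, -0.3], "rotation": [0, 0, 0.586]}, {"translation": [0.178, -0.085, -0.4], "rotation": [0, 0, 0.586]}, {"translation": [0.178, -0.085, -0.5], "rotation": [0, 0, 0.586]}, {"translation": [0.178, -0.085, -0.6], "rotation": [0, 0, 0.586]}, {"translation": [0.178, -0.085, -0.6], "rotation": [0, 0, 0.586]}, {"translation": [0.178, -0.085, -0.6], "rotation": [0, 0, 0.586]}, {"translation": [0.178, -0.085, -0.6], "rotation": [0, 0, 0.586]}]'

```text
t: 4.47
eef_pos: [0.4641, -0.2078, 0.153]
ee_rot: [3.141, -0.001, -0.022]
force: [0.2, 0.6, 0.4]
width: 0.0876
gripper_force: 0.0
```

The TCP must stay above the block's top face (z 0.052), so I'll grip at TCP z of about 0.056.

>>> apply_moves --steps '[{"translation": [-0.004, 0.003, -0.06], "rotation": [0, 0, 0]}, {"translation": [-0.004, 0.003, -0.12], "rotation": [0, 0, 0]}, {"translation": [-0.004, 0.003, -0.18], "rotation": [0, 0, 0]}, {"translation": [-0.004, 0.003, -0.24], "rotation": [0, 0, 0]}, {"translation": [-0.004, 0.003, -0.3], "rotation": [0, 0, 0]}, {"translation": [-0.004, 0.003, -0.34], "rotation": [0, 0, 0]}, {"translation": [-0.004, 0.003, -0.37], "rotation": [0, 0, 0]}, {"translation": [-0.004, 0.003, -0.388], "rotation": [0, 0, 0]}, {"translation": [-0.004, 0.003, -0.388], "rotation": [0, 0, 0]}, {"translation": [-0.004, 0.003, -0.388], "rotation": [0, 0, 0]}]'

```text
t: 5.3
eef_pos: [0.4626, -0.207, 0.0551]
ee_rot: [3.141, -0.001, -0.023]
force: [-0.1, -0.3, -0.3]
width: 0.0881
gripper_force: 0.0
```

>>> apply_moves --steps '[{"translation": [0, 0, 0], "rotation": [0, 0, 0]}, {"translation": [0, 0, 0], "rotation": [0, 0, 0]}, {"translation": [0, 0, 0], "rotation": [0, 0, 0]}, {"translation": [0, 0, 0], "rotation": [0, 0, 0]}, {"translation": [0, 0, 0], "rotation": [0, 0, 0]}, {"translation": [0, 0, 0], "rotation": [0, 0, 0]}, {"translation": [0, 0, 0], "rotation": [0, 0, 0]}, {"translation": [0, 0, 0], "rotation": [0, 0, 0]}, {"translation": [0, 0, 0], "rotation": [0, 0, 0]}, {"translation": [0, 0, 0], "rotation": [0, 0, 0]}]' --jaw 1 --newtons 50

```text
t: 6.13
eef_pos: [0.4621, -0.2069, 0.0545]
ee_rot: [3.142, 0.0, -0.023]
force: [-0.8, -0.1, -0.4]
width: 0.0263
gripper_force: 0.0
```

Still closing; I'll wait one more call, then lift 60 mm.

>>> apply_moves --steps '[{"translation": [0, 0, 0], "rotation": [0, 0, 0]}, {"translation": [0, 0, 0], "rotation": [0, 0, 0]}, {"translation": [0, 0, 0], "rotation": [0, 0, 0]}, {"translation": [0, 0, 0], "rotation": [0, 0, 0]}, {"translation": [0, 0, 0], "rotation": [0, 0, 0]}, {"translation": [0, 0, 0], "rotation": [0, 0, 0]}, {"translation": [0, 0, 0], "rotation": [0, 0, 0]}, {"translation": [0, 0, 0], "rotation": [0, 0, 0]}, {"translation": [0, 0, 0], "rotation": [0, 0, 0]}, {"translation": [0, 0, 0], "rotation": [0, 0, 0]}]'

```text
t: 6.97
eef_pos: [0.4619, -0.2069, 0.0544]
ee_rot: [-3.142, 0.0, -0.023]
force: [-0.2, -0.3, -4.4]
width: 0.0158
gripper_force: 49.9
```

>>> apply_moves --steps '[{"translation": [0, 0, 0.03], "rotation": [0, 0, 0]}, {"translation": [0, 0, 0.08], "rotation": [0, 0, 0]}, {"translation": [0, 0, 0.16], "rotation": [0, 0, 0]}, {"translation": [0, 0, 0.26], "rotation": [0, 0, 0]}, {"translation": [0, 0, 0.36], "rotation": [0, 0, 0]}, {"translation": [0, 0, 0.46], "rotation": [0, 0, 0]}, {"translation": [0, 0, 0.56], "rotation": [0, 0, 0]}, {"translation": [0, 0, 0.64], "rotation": [0, 0, 0]}, {"translation": [0, 0, 0.68], "rotation": [0, 0, 0]}, {"translation": [0, 0, 0.68], "rotation": [0, 0, 0]}]'

```text
t: 7.8
eef_pos: [0.4632, -0.2072, 0.2271]
ee_rot: [3.141, -0.004, -0.023]
force: [0.6, -0.6, -5.9]
width: 0.0157
gripper_force: 49.9
```

```bash
python3 - <<'E'
from h import *
s=get_state();print(s)
E
```

```text
{'t': 7.8, 'q': array([-3.25353761e-02,  7.76115298e-02, -3.52980569e-01,  5.38371969e-04,
       -1.13573898e+00,  1.58027856e+00]), 'qd': array([ 0.00021491,  0.03506949, -0.0577458 , -0.01962376,  0.05105647,
       -0.00128213]), 'joint_efforts': array([-8.43865285e-02, -3.76157677e+01,  3.08194721e+01,  7.45619148e+00,
       -5.12927938e-01,  2.66799776e-03]), 'eef_pos': array([ 0.46316367, -0.20716072,  0.2271349 ]), 'ee_rot': array([ 3.1410611 , -0.00446036, -0.02282615]), 'force': array([ 0.61233212, -0.59404235, -5.94587021]), 'moment': array([-0.03952905,  0.03649055, -0.05584255]), 'gripper_force': 49.924070835113525, 'width': 0.01570469005403483}
```

Held, at about 0.6 kg. I'll carry it toward the stand, stopping short to re-measure the stand with the wrist camera.

>>> apply_moves --steps '[{"translation": [0, 0.05, 0.02], "rotation": [0, 0, 0]}, {"translation": [0, 0.15, 0.04], "rotation": [0, 0, 0]}, {"translation": [0, 0.26, 0.06], "rotation": [0, 0, 0]}, {"translation": [0, 0.37, 0.08], "rotation": [0, 0, 0]}, {"translation": [0, 0.48, 0.1], "rotation": [0, 0, 0]}, {"translation": [0, 0.6, 0.1], "rotation": [0, 0, 0]}, {"translation": [0, 0.72, 0.1], "rotation": [0, 0, 0]}, {"translation": [0, 0.84, 0.1], "rotation": [0, 0, 0]}, {"translation": [0, 0.94, 0.1], "rotation": [0, 0, 0]}, {"translation": [0, 1, 0.1], "rotation": [0, 0, 0]}]'

```text
t: 8.63
eef_pos: [0.4611, 0.0452, 0.2478]
ee_rot: [3.141, 0.002, -0.022]
force: [0.7, 0.4, -5.5]
width: 0.0158
gripper_force: 49.9
```

>>> apply_moves --steps '[{"translation": [0, 0.06, 0], "rotation": [0, 0, 0]}, {"translation": [0, 0.12, 0], "rotation": [0, 0, 0]}, {"translation": [0, 0.16, 0], "rotation": [0, 0, 0]}, {"translation": [0, 0.16, 0], "rotation": [0, 0, 0]}, {"translation": [0, 0.16, 0], "rotation": [0, 0, 0]}, {"translation": [0, 0.16, 0], "rotation": [0, 0, 0]}, {"translation": [0, 0.16, 0], "rotation": [0, 0, 0]}, {"translation": [0, 0.16, 0], "rotation": [0, 0, 0]}, {"translation": [0, 0.16, 0], "rotation": [0, 0, 0]}, {"translation": [0, 0.16, 0], "rotation": [0, 0, 0]}]'

```text
t: 9.47
eef_pos: [0.4621, 0.0827, 0.2496]
ee_rot: [-3.141, -0.0, -0.024]
force: [0.5, -0.1, -5.0]
width: 0.0158
gripper_force: 49.9
```

```bash
python3 - <<'E'
from h import *
s=get_state();m=camera_model("wrist");I=grab_frame("wrist")
print(s['t'],s['eef_pos'],s['ee_rot'],s['force'])
np.save("w3.npy",m,allow_pickle=True);cv2.imwrite("pics/w3full.png",I)
u=proj(m,[.472,.1965,.121])[0];print(u)
J=cv2.imread("pics/w1.png")
a=crop(I,max(0,int(u[0])-75),max(0,int(u[1])-90),190,180,4);b=crop(J,105,30,140,135,4)
a=cv2.resize(a,(600,568));print(max(0,int(u[0])-75),max(0,int(u[1])-90),600/190)
cv2.imwrite("pics/w3.png",a)
# flange ellipse in both
for im,mm,c in((J,np.load("w1.npy",allow_pickle=True).item(),(185,110)),(I,m,(u[0],u[1]))):
    hsv=cv2.cvtColor(im,cv2.COLOR_BGR2HSV)
    k=((hsv[...,1]<60)&(hsv[...,2]>150)).astype(np.uint8)
    n,l,st,ce=cv2.connectedComponentsWithStats(k)
    i=min((i for i in range(1,n) if st[i,4]>1500),key=lambda i:np.hypot(*(ce[i]-c)))
    cs=cv2.findContours((l==i).astype(np.uint8),cv2.RETR_EXTERNAL,cv2.CHAIN_APPROX_NONE)[0][0]
    e=cv2.fitEllipse(cv2.convexHull(cs));print(st[i],e)
    for z in(.09,.096,.1):print(z,onz(mm,*e[0],z))
E
```

```text
9.4667 [0.46212251 0.08273508 0.24960475] [-3.14148457e+00 -1.05451607e-04 -2.36465321e-02] [ 0.49112307 -0.05747142 -4.96194011]
[126.49836863 178.40847188]
51 88 3.1578947368421053
[ 116   38  111  116 9359] ((171.23336791992188, 95.57138061523438), (108.7139892578125, 116.80509185791016), 151.65138244628906)
0.09 [0.47286302 0.19532114 0.09      ]
0.096 [0.47236202 0.1939437  0.096     ]
0.1 [0.47202802 0.1930254  0.1       ]
[   78   111   235   127 20221] ((213.5660400390625, 171.2659912109375), (144.63792419433594, 285.2523498535156), 92.43746948242188)
0.09 [0.46979443 0.12117012 0.09      ]
0.096 [0.47111925 0.12037834 0.096     ]
0.1 [0.47200246 0.11985048 0.1       ]
```

View pics/w3.png

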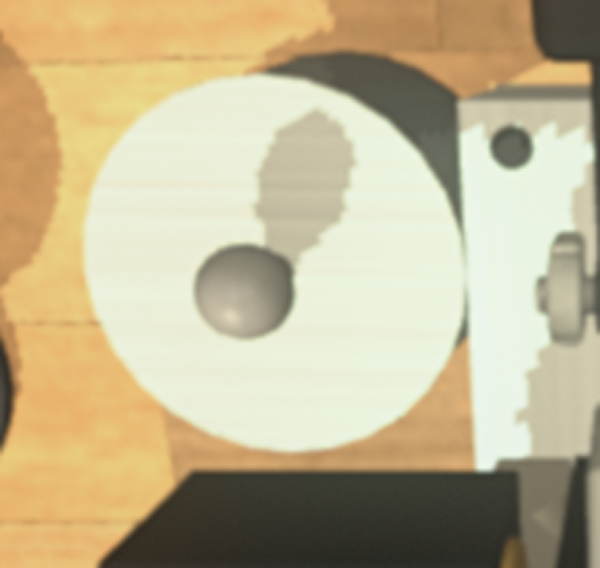

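The flange spans x 84–466 and y 74–452 in the crop. The ball is centred at (244.5,290.5) and about 100×95 px. I'll fit the stand position and height from all views.

```bash
python3 - <<'E'
from h import *
L=lambda n:np.load(n,allow_pickle=True).item()
m1,m3=L("w1.npy"),L("w3.npy");ms,md=camera_model("scene"),camera_model("side")
t=np.linspace(0,2*np.pi,721)
circ=np.c_[.06*np.cos(t),.06*np.sin(t),0*t]
def ext(m,P): q=proj(m,P);return np.r_[q.min(0),q.max(0)]
def ball(m,c):
    d=c-m["xyz"];D=np.linalg.norm(d);d=d/D;e1=np.cross(d,[0,0,1.]);e1/=np.linalg.norm(e1);e2=np.cross(d,e1)
    rr=.014*np.sqrt(1-(.014/D)**2);q=c-d*.014**2/D+rr*(np.outer(np.cos(t),e1)+np.outer(np.sin(t),e2))
    return ext(m,q)
k=600/190
F3=np.array([51,88,51,88])+(np.array([84,74,466,452])+.5)/k-.5
B3=np.array([51,88,51,88])+(np.array([194,243,295,338])+.5)/k-.5
F1=np.array([115.5,37.5,226.5,153.5])
def f(v,w=(1,1,1)):
    p=np.array(v);r=[]
    r.append((ext(m3,circ+p)-F3)*w[0]);r.append((ball(m3,p+[0,0,.024])-B3)*w[0])
    r.append((ext(m1,circ+p)-F1)*w[1])
    for m,u in((ms,(218.1,173.5)),(md,(277.6,216.6))):
        b=ball(m,p+[0,0,.024]);r.append(((b[:2]+b[2:])/2-u)*w[2])
    return np.concatenate(r)
for w in((1,1,1),(1,0,0),(1,1,0),(0,0,1)):
    r=least_squares(f,[.472,.196,.096],args=(w,));print(w,r.x.round(4),r.fun.round(1))
E
```

```text
(1, 1, 1) [0.4704 0.1954 0.0957] [-0.5 -0.1  0.2 -0.3 -0.2 -0.2  0.4  0.5 -0.4  0.   0.1 -0.1  0.2  1.1
  1.1  0.1]
(1, 0, 0) [0.4701 0.1958 0.0947] [-0.3  0.1 -0.  -0.5 -0.1 -0.2  0.4  0.4 -0.   0.  -0.   0.   0.   0.
  0.   0. ]
(1, 1, 0) [0.4702 0.1956 0.0952] [-0.3 -0.   0.1 -0.4 -0.1 -0.2  0.4  0.4 -0.2  0.3  0.1 -0.1  0.   0.
  0.   0. ]
(0, 0, 1) [0.4726 0.1986 0.0979] [-0.  -0.  -0.  -0.  -0.  -0.  -0.  -0.  -0.  -0.  -0.  -0.   0.2 -0.1
  0.2  0.1]
```

```bash
python3 - <<'E'
from h import *
m=np.load("w3.npy",allow_pickle=True).item();k=600/190
for dx in(.0083,.0093,.0103):
    o=np.array([.4621,.0827,.2496-.0545])+R.from_euler("z",-.0236).apply([dx,0,0])
    q=proj(m,o+R.from_euler("z",-.0236).apply([[.058,.028,.052],[.058,.028,0],[0,.028,.052]]));print(o,((q-[51,88]+.5)*k-.5).round(1))
E
```

```text
[0.47039769 0.08250414 0.1951    ] [[448.2 107.6]
 [495.1  88.5]
 [466.5 460.1]]
[0.47139741 0.08248054 0.1951    ] [[447.9 100.9]
 [494.9  83.4]
 [466.2 454.6]]
[0.47239713 0.08245694 0.1951    ] [[447.5  94.1]
 [494.7  78.3]
 [465.9 449.1]]
```

The head's corner sits 1.5 mm to −y of where I predicted, which is the wrist camera's bias. Corrected for that, I want the TCP at about (0.461,0.1975). I'll move over and stop the underside just above the ball.

>>> apply_moves --steps '[{"translation": [-0.004, 0.08, 0], "rotation": [0, 0, 0]}, {"translation": [-0.004, 0.18, 0], "rotation": [0, 0, 0]}, {"translation": [-0.004, 0.28, 0], "rotation": [0, 0, 0]}, {"translation": [-0.004, 0.37, 0], "rotation": [0, 0, 0]}, {"translation": [-0.004, 0.43, 0], "rotation": [0, 0, 0]}, {"translation": [-0.004, 0.459, 0], "rotation": [0, 0, 0]}, {"translation": [-0.004, 0.459, -0.08], "rotation": [0, 0, 0]}, {"translation": [-0.004, 0.459, -0.16], "rotation": [0, 0, 0]}, {"translation": [-0.004, 0.459, -0.2], "rotation": [0, 0, 0]}, {"translation": [-0.004, 0.459, -0.2], "rotation": [0, 0, 0]}]'

```text
t: 10.35
eef_pos: [0.4597, 0.1965, 0.1972]
ee_rot: [3.139, 0.004, -0.024]
force: [0.1, -0.2, -5.2]
width: 0.0156
gripper_force: 49.9
```

```bash
python3 - <<'E'
from h import *
s=get_state();print(s['t'],s['eef_pos'],s['ee_rot'],s['force'],s['moment'])
S=grab_frame("scene");D=grab_frame("side")
S1=crop(S,180,130,80,80,5);D1=crop(D,237,175,80,80,5)
cv2.imwrite("pics/c2.png",np.hstack([S1,D1]))
for n,x,y in(("scene",180,130),("side",237,175)):
    m=camera_model(n);o=s['eef_pos']+[.0094,0,-.0545]
    q=proj(m,[o,o+[.058,.028,0],o+[.058,-.028,0],o+[-.038,-.028,0],o+[-.038,.028,0]]);print(n,((q-[x,y]+.5)*5-.5).round(0).tolist())
E
```

```text
10.35 [0.45973611 0.19645847 0.19718322] [ 3.13850019  0.00379483 -0.02358339] [ 0.07327112 -0.22099925 -5.24958224] [-0.10072996  0.14373067 -0.01697754]
scene [[190.0, 198.0], [237.0, 149.0], [283.0, 188.0], [165.0, 240.0], [121.0, 198.0]]
side [[213.0, 178.0], [99.0, 200.0], [115.0, 139.0], [288.0, 154.0], [279.0, 216.0]]
```

View pics/c2.png

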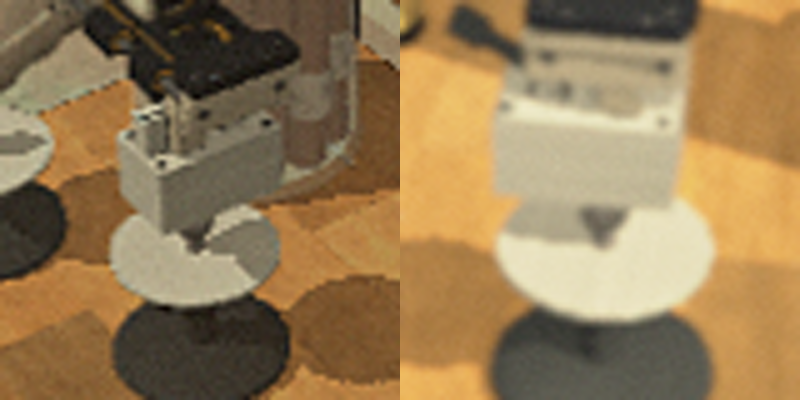

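```bash
python3 - <<'E'
from h import *
a=camera_model("scene");b=camera_model("side")
g=lambda x,y,X,Y:(X+(x+.5)/5-.5,Y+(y+.5)/5-.5)
p,e=tri(ray(a,*g(122,195,180,130)),ray(b,*g(277,207,237,175)));o=np.array([.4597+.0094-.038+.0007,.1965+.028+.0009,.1427]);print(p,e,o,p-o)
for ds,dd in(((0,0),(0,0)),((0,1),(.5,1.7))):
    print(tri(ray(a,218.1+ds[0],173.5+ds[1]),ray(b,277.6+dd[0],216.6+dd[1])))
E
```

```text
[0.4318831  0.22249165 0.146881  ] [np.float64(0.0005648592672965996), np.float64(0.0005648592672967232)] [0.4318 0.2254 0.1427] [ 8.30985547e-05 -2.90834661e-03  4.18099851e-03]
(array([0.47240505, 0.19867591, 0.12180063]), [np.float64(0.0006640966726699455), np.float64(0.0006640966726700167)])
(array([0.4716064 , 0.19919059, 0.11689584]), [np.float64(0.00016114101455641107), np.float64(0.00016114101455629062)])
```

>>> apply_moves --steps '[{"translation": [0.004, 0.004, -0.01], "rotation": [0, 0, 0]}, {"translation": [0.004, 0.004, -0.02], "rotation": [0, 0, 0]}, {"translation": [0.004, 0.004, -0.03], "rotation": [0, 0, 0]}, {"translation": [0.004, 0.004, -0.04], "rotation": [0, 0, 0]}, {"translation": [0.004, 0.004, -0.05], "rotation": [0, 0, 0]}, {"translation": [0.004, 0.004, -0.06], "rotation": [0, 0, 0]}, {"translation": [0.004, 0.004, -0.07], "rotation": [0, 0, 0]}, {"translation": [0.004, 0.004, -0.076], "rotation": [0, 0, 0]}, {"translation": [0.004, 0.004, -0.076], "rotation": [0, 0, 0]}, {"translation": [0.004, 0.004, -0.076], "rotation": [0, 0, 0]}]'

```text
t: 11.28
eef_pos: [0.4621, 0.1988, 0.1804]
ee_rot: [3.141, 0.0, -0.023]
force: [0.8, -0.5, -6.4]
width: 0.0155
gripper_force: 49.9
```

```bash
python3 - <<'E'
from h import *
s=get_state();print(s['t'],s['eef_pos'],s['ee_rot'],s['force'],s['moment'])
E
```

```text
11.2833 [0.46208765 0.19881237 0.18044839] [ 3.14131147e+00  1.67040019e-04 -2.29059368e-02] [ 0.79710623 -0.47868609 -6.39658829] [-0.02064289  0.1045854  -0.02761339]
```

>>> apply_moves --steps '[{"translation": [0, 0, -0.004], "rotation": [0, 0, 0]}, {"translation": [0, 0, -0.008], "rotation": [0, 0, 0]}, {"translation": [0, 0, -0.012], "rotation": [0, 0, 0]}, {"translation": [0, 0, -0.016], "rotation": [0, 0, 0]}, {"translation": [0, 0, -0.02], "rotation": [0, 0, 0]}, {"translation": [0, 0, -0.024], "rotation": [0, 0, 0]}, {"translation": [0, 0, -0.028], "rotation": [0, 0, 0]}, {"translation": [0, 0, -0.03], "rotation": [0, 0, 0]}, {"translation": [0, 0, -0.03], "rotation": [0, 0, 0]}, {"translation": [0, 0, -0.03], "rotation": [0, 0, 0]}]'

```text
t: 12.12
eef_pos: [0.4627, 0.199, 0.1753]
ee_rot: [-3.141, -0.002, -0.022]
force: [-6.2, -1.9, 14.0]
width: 0.0157
gripper_force: 50.0
```

```bash
python3 - <<'E'
from h import *
s=get_state();print(s['t'],s['eef_pos'],s['ee_rot'],s['force'],s['moment'])
E
```

```text
12.1167 [0.4626873  0.19895992 0.17526211] [-3.14102434e+00 -1.97871255e-03 -2.21658586e-02] [-6.19355384 -1.88318292 14.02847678] [-0.75534454  2.86732958  0.01264985]
```

Contact with the catch at about 20 N, plus a lateral −6 N in x. I'll ease sideways by 1.5 mm.

>>> apply_moves --steps '[{"translation": [-0.002, -0.001, 0], "rotation": [0, 0, 0]}, {"translation": [-0.004, -0.002, 0], "rotation": [0, 0, 0]}, {"translation": [-0.006, -0.002, 0], "rotation": [0, 0, 0]}, {"translation": [-0.006, -0.002, 0], "rotation": [0, 0, 0]}, {"translation": [-0.006, -0.002, 0], "rotation": [0, 0, 0]}, {"translation": [-0.006, -0.002, 0], "rotation": [0, 0, 0]}, {"translation": [-0.006, -0.002, 0], "rotation": [0, 0, 0]}, {"translation": [-0.006, -0.002, 0], "rotation": [0, 0, 0]}, {"translation": [-0.006, -0.002, 0], "rotation": [0, 0, 0]}, {"translation": [-0.006, -0.002, 0], "rotation": [0, 0, 0]}]'

```text
t: 12.95
eef_pos: [0.4611, 0.1991, 0.174]
ee_rot: [-3.14, -0.001, -0.023]
force: [-3.0, 1.4, 6.6]
width: 0.0154
gripper_force: 50.0
```

```bash
python3 - <<'E'
from h import *
s=get_state();print(s['t'],s['eef_pos'],s['ee_rot'],s['force'],s['moment'])
E
```

```text
12.95 [0.46110974 0.19906205 0.17401143] [-3.14024913e+00 -1.36540941e-03 -2.25474616e-02] [-2.97278168  1.37044476  6.58779684] [6.60200526e-01 1.74266280e+00 8.63619572e-04]
```

>>> apply_moves --steps '[{"translation": [-0.003, 0.001, 0], "rotation": [0, 0, 0]}, {"translation": [-0.006, 0.001, 0], "rotation": [0, 0, 0]}, {"translation": [-0.006, 0.001, 0], "rotation": [0, 0, 0]}, {"translation": [-0.006, 0.001, 0], "rotation": [0, 0, 0]}, {"translation": [-0.006, 0.001, 0], "rotation": [0, 0, 0]}, {"translation": [-0.006, 0.001, 0], "rotation": [0, 0, 0]}, {"translation": [-0.006, 0.001, 0], "rotation": [0, 0, 0]}, {"translation": [-0.006, 0.001, 0], "rotation": [0, 0, 0]}, {"translation": [-0.006, 0.001, 0], "rotation": [0, 0, 0]}, {"translation": [-0.006, 0.001, 0], "rotation": [0, 0, 0]}]'

```text
t: 13.78
eef_pos: [0.4591, 0.1986, 0.173]
ee_rot: [3.142, 0.0, -0.023]
force: [0.1, -0.4, -6.3]
width: 0.0157
gripper_force: 49.9
```

```bash
python3 - <<'E'
from h import *
s=get_state();print(s['t'],s['eef_pos'],s['ee_rot'],s['force'],s['moment'])
E
```

```text
13.7833 [0.45911055 0.19859481 0.17302098] [ 3.14158582e+00  4.70386733e-05 -2.30165978e-02] [ 0.08845126 -0.42717199 -6.27568583] [-0.00775897  0.14705241  0.00231743]
```

Free again. Descend further.

>>> apply_moves --steps '[{"translation": [0, 0, -0.003], "rotation": [0, 0, 0]}, {"translation": [0, 0, -0.006], "rotation": [0, 0, 0]}, {"translation": [0, 0, -0.009], "rotation": [0, 0, 0]}, {"translation": [0, 0, -0.012], "rotation": [0, 0, 0]}, {"translation": [0, 0, -0.015], "rotation": [0, 0, 0]}, {"translation": [0, 0, -0.016], "rotation": [0, 0, 0]}, {"translation": [0, 0, -0.016], "rotation": [0, 0, 0]}, {"translation": [0, 0, -0.016], "rotation": [0, 0, 0]}, {"translation": [0, 0, -0.016], "rotation": [0, 0, 0]}, {"translation": [0, 0, -0.016], "rotation": [0, 0, 0]}]'

```text
t: 14.62
eef_pos: [0.4593, 0.1987, 0.1706]
ee_rot: [-3.141, -0.001, -0.022]
force: [-7.0, -0.2, 10.3]
width: 0.0154
gripper_force: 50.0
```

```bash
python3 - <<'E'
from h import *
s=get_state();print(s['t'],s['eef_pos'],s['ee_rot'],s['force'],s['moment'])
E
```

```text
14.6167 [0.45929968 0.19871243 0.17057652] [-3.14107140e+00 -1.12709326e-03 -2.24537314e-02] [-6.96374516 -0.24015866 10.3030858 ] [-0.41787151  2.7054324  -0.04868434]
```

>>> apply_moves --steps '[{"translation": [-0.003, 0, 0], "rotation": [0, 0, 0]}, {"translation": [-0.006, 0, 0], "rotation": [0, 0, 0]}, {"translation": [-0.008, 0, 0], "rotation": [0, 0, 0]}, {"translation": [-0.008, 0, 0], "rotation": [0, 0, 0]}, {"translation": [-0.008, 0, 0], "rotation": [0, 0, 0]}, {"translation": [-0.008, 0, 0], "rotation": [0, 0, 0]}, {"translation": [-0.008, 0, 0], "rotation": [0, 0, 0]}, {"translation": [-0.008, 0, 0], "rotation": [0, 0, 0]}, {"translation": [-0.008, 0, 0], "rotation": [0, 0, 0]}, {"translation": [-0.008, 0, 0], "rotation": [0, 0, 0]}]'

```text
t: 15.45
eef_pos: [0.4586, 0.1989, 0.1705]
ee_rot: [-3.141, -0.003, -0.022]
force: [1.7, -2.4, 7.1]
width: 0.0154
gripper_force: 50.0
```

```bash
python3 - <<'E'
from h import *
s=get_state();print(s['t'],s['eef_pos'],s['ee_rot'],s['force'],s['moment'])
E
```

```text
15.45 [0.45862102 0.19885069 0.17051577] [-3.1408726  -0.00317233 -0.02228868] [ 1.67471724 -2.44206371  7.09740771] [-1.443303   -0.69289648 -0.02365014]
```

>>> apply_moves --steps '[{"translation": [0.001, -0.003, 0], "rotation": [0, 0, 0]}, {"translation": [0.001, -0.003, -0.002], "rotation": [0, 0, 0]}, {"translation": [0.001, -0.003, -0.004], "rotation": [0, 0, 0]}, {"translation": [0.001, -0.003, -0.006], "rotation": [0, 0, 0]}, {"translation": [0.001, -0.003, -0.008], "rotation": [0, 0, 0]}, {"translation": [0.001, -0.003, -0.01], "rotation": [0, 0, 0]}, {"translation": [0.001, -0.003, -0.01], "rotation": [0, 0, 0]}, {"translation": [0.001, -0.003, -0.01], "rotation": [0, 0, 0]}, {"translation": [0.001, -0.003, -0.01], "rotation": [0, 0, 0]}, {"translation": [0.001, -0.003, -0.01], "rotation": [0, 0, 0]}]'

```text
t: 16.28
eef_pos: [0.4591, 0.1987, 0.17]
ee_rot: [-3.139, -0.005, -0.022]
force: [-5.6, -2.3, 23.8]
width: 0.0159
gripper_force: 50.0
```

```bash
python3 - <<'E'
from h import *
s=get_state();print(s['t'],s['eef_pos'],s['ee_rot'],s['force'],s['moment'])
E
```

```text
16.2833 [0.45914194 0.19873136 0.17001844] [-3.13940916 -0.00467052 -0.02162573] [-5.63131282 -2.25385545 23.82507407] [-1.13443716  2.40125317 -0.09490285]
```

>>> apply_moves --steps '[{"translation": [-0.002, -0.001, 0], "rotation": [0, 0, 0]}, {"translation": [-0.004, -0.002, 0], "rotation": [0, 0, 0]}, {"translation": [-0.005, -0.002, 0], "rotation": [0, 0, 0]}, {"translation": [-0.005, -0.002, 0], "rotation": [0, 0, 0]}, {"translation": [-0.005, -0.002, 0], "rotation": [0, 0, 0]}, {"translation": [-0.005, -0.002, 0], "rotation": [0, 0, 0]}, {"translation": [-0.005, -0.002, 0], "rotation": [0, 0, 0]}, {"translation": [-0.005, -0.002, 0], "rotation": [0, 0, 0]}, {"translation": [-0.005, -0.002, 0], "rotation": [0, 0, 0]}, {"translation": [-0.005, -0.002, 0], "rotation": [0, 0, 0]}]'

```text
t: 17.12
eef_pos: [0.4588, 0.1986, 0.17]
ee_rot: [-3.139, -0.006, -0.021]
force: [-1.4, -2.5, 19.6]
width: 0.0157
gripper_force: 50.0
```

```bash
python3 - <<'E'
from h import *
s=get_state();print(s['t'],s['eef_pos'],s['ee_rot'],s['force'],s['moment'])
S=grab_frame("scene");D=grab_frame("side")
cv2.imwrite("pics/c3.png",np.hstack([crop(S,180,130,80,80,5),crop(D,237,175,80,80,5)]))
E
```

```text
17.1167 [0.45882555 0.19863857 0.17003914] [-3.13864549 -0.00627237 -0.0214965 ] [-1.4459291  -2.45734571 19.58536611] [-0.9921864   0.52741433 -0.03392297]
```

View pics/c3.png

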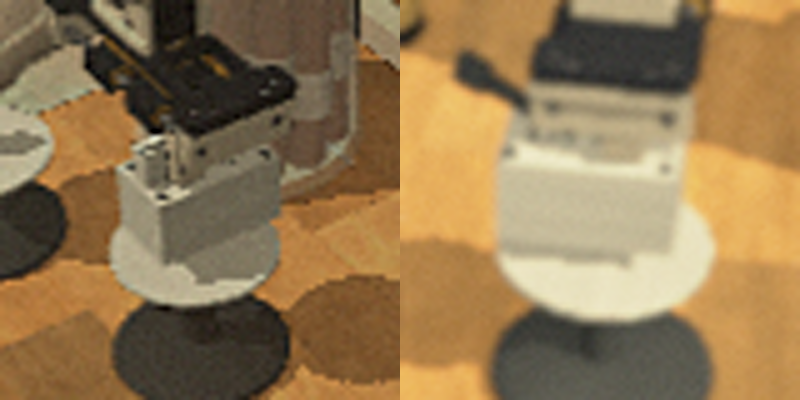

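The ball is hidden inside the socket and the head sits about 20 mm above the flange, against the catch. I'll trim laterally and press more, gently.

>>> apply_moves --steps '[{"translation": [-0.002, -0.003, 0], "rotation": [0, 0, 0]}, {"translation": [-0.002, -0.003, 0], "rotation": [0, 0, 0]}, {"translation": [-0.002, -0.003, -0.001], "rotation": [0, 0, 0]}, {"translation": [-0.002, -0.003, -0.002], "rotation": [0, 0, 0]}, {"translation": [-0.002, -0.003, -0.003], "rotation": [0, 0, 0]}, {"translation": [-0.002, -0.003, -0.004], "rotation": [0, 0, 0]}, {"translation": [-0.002, -0.003, -0.004], "rotation": [0, 0, 0]}, {"translation": [-0.002, -0.003, -0.004], "rotation": [0, 0, 0]}, {"translation": [-0.002, -0.003, -0.004], "rotation": [0, 0, 0]}, {"translation": [-0.002, -0.003, -0.004], "rotation": [0, 0, 0]}]'

```text
t: 18.05
eef_pos: [0.4586, 0.1983, 0.1688]
ee_rot: [-3.138, -0.007, -0.021]
force: [-0.4, -0.8, 16.4]
width: 0.0156
gripper_force: 50.0
```

```bash
python3 - <<'E'
from h import *
s=get_state();print(s['t'],s['eef_pos'],s['ee_rot'],s['force'],s['moment'])
E
```

```text
18.05 [0.45862475 0.19825307 0.16880694] [-3.13806074 -0.00680786 -0.02135689] [-0.3559559  -0.84691694 16.41534789] [-0.67052233 -0.42884237 -0.04289234]
```

>>> apply_moves --steps '[{"translation": [0, -0.001, -0.001], "rotation": [0, 0, 0]}, {"translation": [0, -0.001, -0.002], "rotation": [0, 0, 0]}, {"translation": [0, -0.001, -0.003], "rotation": [0, 0, 0]}, {"translation": [0, -0.001, -0.004], "rotation": [0, 0, 0]}, {"translation": [0, -0.001, -0.005], "rotation": [0, 0, 0]}, {"translation": [0, -0.001, -0.006], "rotation": [0, 0, 0]}, {"translation": [0, -0.001, -0.007], "rotation": [0, 0, 0]}, {"translation": [0, -0.001, -0.008], "rotation": [0, 0, 0]}, {"translation": [0, -0.001, -0.008], "rotation": [0, 0, 0]}, {"translation": [0, -0.001, -0.008], "rotation": [0, 0, 0]}]'

```text
t: 18.88
eef_pos: [0.459, 0.1982, 0.1681]
ee_rot: [-3.138, -0.008, -0.021]
force: [-2.5, -2.7, 25.9]
width: 0.0159
gripper_force: 50.0
```

```bash
python3 - <<'E'
from h import *
s=get_state();print(s['t'],s['eef_pos'],s['ee_rot'],s['force'],s['moment'])
E
```

```text
18.8833 [0.45904143 0.19817518 0.16809965] [-3.13754793 -0.00803276 -0.02107929] [-2.54165931 -2.65663396 25.88019949] [-0.91309142  0.95595258 -0.05884719]
```

>>> apply_moves --steps '[{"translation": [-0.002, -0.002, 0], "rotation": [-0.004, 0.007, 0]}, {"translation": [-0.004, -0.004, 0], "rotation": [-0.008, 0.014, 0]}, {"translation": [-0.004, -0.004, 0], "rotation": [-0.008, 0.014, 0]}, {"translation": [-0.004, -0.004, 0], "rotation": [-0.008, 0.014, 0]}, {"translation": [-0.004, -0.004, 0], "rotation": [-0.008, 0.014, 0]}, {"translation": [-0.004, -0.004, 0], "rotation": [-0.008, 0.014, 0]}, {"translation": [-0.004, -0.004, 0], "rotation": [-0.008, 0.014, 0]}, {"translation": [-0.004, -0.004, 0], "rotation": [-0.008, 0.014, 0]}, {"translation": [-0.004, -0.004, 0], "rotation": [-0.008, 0.014, 0]}, {"translation": [-0.004, -0.004, 0], "rotation": [-0.008, 0.014, 0]}]'

```text
t: 19.72
eef_pos: [0.459, 0.1982, 0.1682]
ee_rot: [-3.14, -0.003, -0.021]
force: [2.4, 0.1, 21.9]
width: 0.0157
gripper_force: 50.0
```

```bash
python3 - <<'E'
from h import *
s=get_state();print(s['t'],s['eef_pos'],s['ee_rot'],s['force'],s['moment'])
E
```

```text
19.7167 [0.4590355  0.19816829 0.16818353] [-3.14006980e+00 -2.67970406e-03 -2.08407420e-02] [ 2.36146196  0.14210885 21.90254253] [-0.01270679 -0.59987665 -0.09947418]
```

>>> apply_moves --steps '[{"translation": [0.001, 0, -0.001], "rotation": [0, 0.004, 0]}, {"translation": [0.001, 0, -0.002], "rotation": [0, 0.006, 0]}, {"translation": [0.001, 0, -0.003], "rotation": [0, 0.006, 0]}, {"translation": [0.001, 0, -0.004], "rotation": [0, 0.006, 0]}, {"translation": [0.001, 0, -0.005], "rotation": [0, 0.006, 0]}, {"translation": [0.001, 0, -0.006], "rotation": [0, 0.006, 0]}, {"translation": [0.001, 0, -0.006], "rotation": [0, 0.006, 0]}, {"translation": [0.001, 0, -0.006], "rotation": [0, 0.006, 0]}, {"translation": [0.001, 0, -0.006], "rotation": [0, 0.006, 0]}, {"translation": [0.001, 0, -0.006], "rotation": [0, 0.006, 0]}]'

```text
t: 20.55
eef_pos: [0.4593, 0.1977, 0.1665]
ee_rot: [-3.141, 0.001, -0.021]
force: [2.7, -0.9, 21.3]
width: 0.0155
gripper_force: 50.0
```

```bash
python3 - <<'E'
from h import *
s=get_state();print(s['t'],s['eef_pos'],s['ee_rot'],s['force'],s['moment'])
E
```

```text
20.55 [0.45927204 0.19772006 0.16654027] [-3.14099280e+00  6.15344574e-04 -2.07350312e-02] [ 2.65493084 -0.88219144 21.33998488] [-0.56766192 -0.99899311  0.00540306]
```

>>> apply_moves --steps '[{"translation": [0.002, -0.001, -0.001], "rotation": [0, 0, 0]}, {"translation": [0.002, -0.001, -0.002], "rotation": [0, 0, 0]}, {"translation": [0.002, -0.001, -0.003], "rotation": [0, 0, 0]}, {"translation": [0.002, -0.001, -0.004], "rotation": [0, 0, 0]}, {"translation": [0.002, -0.001, -0.005], "rotation": [0, 0, 0]}, {"translation": [0.002, -0.001, -0.006], "rotation": [0, 0, 0]}, {"translation": [0.002, -0.001, -0.007], "rotation": [0, 0, 0]}, {"translation": [0.002, -0.001, -0.008], "rotation": [0, 0, 0]}, {"translation": [0.002, -0.001, -0.008], "rotation": [0, 0, 0]}, {"translation": [0.002, -0.001, -0.008], "rotation": [0, 0, 0]}]'

```text
t: 21.38
eef_pos: [0.4594, 0.1974, 0.1635]
ee_rot: [-3.141, 0.002, -0.021]
force: [4.9, 0.0, 13.5]
width: 0.0158
gripper_force: 50.0
```

```bash
python3 - <<'E'
from h import *
s=get_state();print(s['t'],s['eef_pos'],s['ee_rot'],s['force'],s['moment'])
E
```

```text
21.3833 [0.45940607 0.19737023 0.16353342] [-3.14129871e+00  1.66670574e-03 -2.11097178e-02] [4.92182261e+00 6.90827581e-03 1.35192190e+01] [-0.25045024 -2.03519905 -0.02419338]
```

>>> apply_moves --steps '[{"translation": [0.002, 0, 0], "rotation": [0, 0, 0]}, {"translation": [0.004, 0, -0.001], "rotation": [0, -0.003, 0]}, {"translation": [0.004, 0, -0.002], "rotation": [0, -0.003, 0]}, {"translation": [0.004, 0, -0.004], "rotation": [0, -0.003, 0]}, {"translation": [0.004, 0, -0.006], "rotation": [0, -0.003, 0]}, {"translation": [0.004, 0, -0.008], "rotation": [0, -0.003, 0]}, {"translation": [0.004, 0, -0.01], "rotation": [0, -0.003, 0]}, {"translation": [0.004, 0, -0.012], "rotation": [0, -0.003, 0]}, {"translation": [0.004, 0, -0.012], "rotation": [0, -0.003, 0]}, {"translation": [0.004, 0, -0.012], "rotation": [0, -0.003, 0]}]'

```text
t: 22.22
eef_pos: [0.4596, 0.1972, 0.1595]
ee_rot: [3.142, 0.002, -0.022]
force: [4.1, 0.5, 7.3]
width: 0.0157
gripper_force: 50.0
```

```bash
python3 - <<'E'
from h import *
s=get_state();print(s['t'],s['eef_pos'],s['ee_rot'],s['force'],s['moment'])
E
```

```text
22.2167 [0.45955629 0.19720805 0.15952382] [ 3.14150487e+00  1.97378125e-03 -2.16254898e-02] [4.09042674 0.51037688 7.26080173] [ 0.27251442 -1.8973756  -0.01083777]
```

>>> apply_moves --steps '[{"translation": [0.002, 0, -0.002], "rotation": [0, 0, 0]}, {"translation": [0.004, 0, -0.004], "rotation": [0, -0.003, 0]}, {"translation": [0.004, 0, -0.006], "rotation": [0, -0.003, 0]}, {"translation": [0.004, 0, -0.008], "rotation": [0, -0.003, 0]}, {"translation": [0.004, 0, -0.01], "rotation": [0, -0.003, 0]}, {"translation": [0.004, 0, -0.012], "rotation": [0, -0.003, 0]}, {"translation": [0.004, 0, -0.014], "rotation": [0, -0.003, 0]}, {"translation": [0.004, 0, -0.016], "rotation": [0, -0.003, 0]}, {"translation": [0.004, 0, -0.016], "rotation": [0, -0.003, 0]}, {"translation": [0.004, 0, -0.016], "rotation": [0, -0.003, 0]}]'

```text
t: 23.05
eef_pos: [0.4596, 0.197, 0.1545]
ee_rot: [3.141, 0.002, -0.022]
force: [5.4, 3.6, 5.1]
width: 0.0156
gripper_force: 50.0
```

```bash
python3 - <<'E'
from h import *
s=get_state();print(s['t'],s['eef_pos'],s['ee_rot'],s['force'],s['moment'])
E
```

```text
23.05 [0.45964273 0.19702723 0.1545156 ] [ 3.14093123e+00  2.45030439e-03 -2.20677638e-02] [5.35511174 3.63595206 5.11877875] [ 1.34795159 -2.02164868  0.0775537 ]
```

>>> apply_moves --steps '[{"translation": [0.003, 0.002, 0], "rotation": [0, -0.002, 0]}, {"translation": [0.006, 0.003, -0.001], "rotation": [0, -0.004, 0]}, {"translation": [0.006, 0.003, -0.002], "rotation": [0, -0.004, 0]}, {"translation": [0.006, 0.003, -0.004], "rotation": [0, -0.004, 0]}, {"translation": [0.006, 0.003, -0.006], "rotation": [0, -0.004, 0]}, {"translation": [0.006, 0.003, -0.008], "rotation": [0, -0.004, 0]}, {"translation": [0.006, 0.003, -0.01], "rotation": [0, -0.004, 0]}, {"translation": [0.006, 0.003, -0.012], "rotation": [0, -0.004, 0]}, {"translation": [0.006, 0.003, -0.012], "rotation": [0, -0.004, 0]}, {"translation": [0.006, 0.003, -0.012], "rotation": [0, -0.004, 0]}]'

```text
t: 23.88
eef_pos: [0.46, 0.1968, 0.151]
ee_rot: [3.139, 0.003, -0.022]
force: [1.5, 3.3, 7.5]
width: 0.0156
gripper_force: 50.0
```

```bash
python3 - <<'E'
from h import *
s=get_state();print(s['t'],s['eef_pos'],s['ee_rot'],s['force'],s['moment'])
E
```

```text
23.8833 [0.45996781 0.19682354 0.15103431] [ 3.13899630e+00  2.73537692e-03 -2.23503181e-02] [1.46950748 3.29482261 7.54127914] [ 1.04975607 -1.00618654  0.00519493]
```

>>> apply_moves --steps '[{"translation": [0.001, 0.001, 0], "rotation": [0.002, -0.002, 0]}, {"translation": [0.001, 0.003, -0.001], "rotation": [0.005, -0.004, 0]}, {"translation": [0.001, 0.003, -0.002], "rotation": [0.005, -0.004, 0]}, {"translation": [0.001, 0.003, -0.003], "rotation": [0.005, -0.004, 0]}, {"translation": [0.001, 0.003, -0.004], "rotation": [0.005, -0.004, 0]}, {"translation": [0.001, 0.003, -0.005], "rotation": [0.005, -0.004, 0]}, {"translation": [0.001, 0.003, -0.006], "rotation": [0.005, -0.004, 0]}, {"translation": [0.001, 0.003, -0.008], "rotation": [0.005, -0.004, 0]}, {"translation": [0.001, 0.003, -0.008], "rotation": [0.005, -0.004, 0]}, {"translation": [0.001, 0.003, -0.008], "rotation": [0.005, -0.004, 0]}]'

```text
t: 24.72
eef_pos: [0.4601, 0.197, 0.151]
ee_rot: [3.141, 0.0, -0.022]
force: [-6.3, -0.1, 26.9]
width: 0.0158
gripper_force: 50.0
```

```bash
python3 - <<'E'
from h import *
s=get_state();print(s['t'],s['eef_pos'],s['ee_rot'],s['force'],s['moment'])
E
```

```text
24.7167 [0.460083   0.19697863 0.15096929] [ 3.14082527e+00  2.34379059e-04 -2.16573410e-02] [-6.28164452 -0.06234969 26.88491682] [-0.42045708  2.20560057 -0.00494088]
```

Hard stop at underside z of about 0.0965, which fits the flange height estimate. I'll ease to about 20 N and hold there.

>>> apply_moves --steps '[{"translation": [-0.003, 0, 0.002], "rotation": [0, 0, 0]}, {"translation": [-0.006, 0, 0.004], "rotation": [0, 0, 0]}, {"translation": [-0.006, 0, 0.004], "rotation": [0, 0, 0]}, {"translation": [-0.006, 0, 0.004], "rotation": [0, 0, 0]}, {"translation": [-0.006, 0, 0.004], "rotation": [0, 0, 0]}, {"translation": [-0.006, 0, 0.004], "rotation": [0, 0, 0]}, {"translation": [-0.006, 0, 0.004], "rotation": [0, 0, 0]}, {"translation": [-0.006, 0, 0.004], "rotation": [0, 0, 0]}, {"translation": [-0.006, 0, 0.004], "rotation": [0, 0, 0]}, {"translation": [-0.006, 0, 0.004], "rotation": [0, 0, 0]}]'

```text
t: 25.55
eef_pos: [0.4599, 0.197, 0.151]
ee_rot: [3.141, -0.001, -0.022]
force: [6.9, -1.6, 11.0]
width: 0.0155
gripper_force: 50.0
```

```bash
python3 - <<'E'
from h import *
s=get_state();print(s['t'],s['eef_pos'],s['ee_rot'],s['force'],s['moment'])
S=grab_frame("scene");D=grab_frame("side");W=grab_frame("wrist")
cv2.imwrite("pics/c4.png",np.hstack([crop(S,180,130,80,80,5),crop(D,237,175,80,80,5)]))
E
```

```text
25.55 [0.45992913 0.19699709 0.15102309] [ 3.14076482e+00 -1.42792219e-03 -2.18169848e-02] [ 6.91883365 -1.64596568 10.99425011] [-0.89908574 -2.38986278  0.02069708]
```

View pics/c4.png

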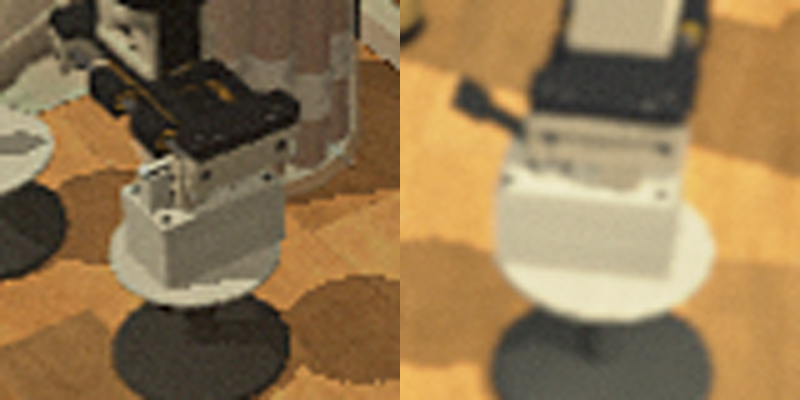

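The head lies on the flange in both views. Steady push: 0.5 mm lower, x re-centred, held.

>>> apply_moves --steps '[{"translation": [0.003, 0, -0.001], "rotation": [0, 0, 0]}, {"translation": [0.003, 0.001, -0.002], "rotation": [0, 0, 0]}, {"translation": [0.003, 0.001, -0.002], "rotation": [0, 0, 0]}, {"translation": [0.003, 0.001, -0.002], "rotation": [0, 0, 0]}, {"translation": [0.003, 0.001, -0.002], "rotation": [0, 0, 0]}, {"translation": [0.003, 0.001, -0.002], "rotation": [0, 0, 0]}, {"translation": [0.003, 0.001, -0.002], "rotation": [0, 0, 0]}, {"translation": [0.003, 0.001, -0.002], "rotation": [0, 0, 0]}, {"translation": [0.003, 0.001, -0.002], "rotation": [0, 0, 0]}, {"translation": [0.003, 0.001, -0.002], "rotation": [0, 0, 0]}]'

```text
t: 26.53
eef_pos: [0.46, 0.197, 0.151]
ee_rot: [3.14, -0.001, -0.022]
force: [1.4, -1.4, 19.4]
width: 0.0155
gripper_force: 50.0
```

>>> apply_moves --steps '[{"translation": [0, 0, 0], "rotation": [0, 0, 0]}, {"translation": [0, 0, 0], "rotation": [0, 0, 0]}, {"translation": [0, 0, 0], "rotation": [0, 0, 0]}, {"translation": [0, 0, 0], "rotation": [0, 0, 0]}, {"translation": [0, 0, 0], "rotation": [0, 0, 0]}, {"translation": [0, 0, 0], "rotation": [0, 0, 0]}, {"translation": [0, 0, 0], "rotation": [0, 0, 0]}, {"translation": [0, 0, 0], "rotation": [0, 0, 0]}, {"translation": [0, 0, 0], "rotation": [0, 0, 0]}, {"translation": [0, 0, 0], "rotation": [0, 0, 0]}]'

```text
t: 27.37
eef_pos: [0.46, 0.197, 0.151]
ee_rot: [3.14, -0.001, -0.022]
force: [1.2, -1.4, 19.1]
width: 0.0159
gripper_force: 50.0
```

A steady 19 N was held. I'll relax the push, then open, then rise.

>>> apply_moves --steps '[{"translation": [0, 0, 0.004], "rotation": [0, 0, 0]}, {"translation": [0, 0, 0.008], "rotation": [0, 0, 0]}, {"translation": [0, 0, 0.008], "rotation": [0, 0, 0]}, {"translation": [0, 0, 0.008], "rotation": [0, 0, 0]}, {"translation": [0, 0, 0.008], "rotation": [0, 0, 0]}, {"translation": [0, 0, 0.008], "rotation": [0, 0, 0]}, {"translation": [0, 0, 0.008], "rotation": [0, 0, 0]}, {"translation": [0, 0, 0.008], "rotation": [0, 0, 0]}, {"translation": [0, 0, 0.008], "rotation": [0, 0, 0]}, {"translation": [0, 0, 0.008], "rotation": [0, 0, 0]}]'

```text
t: 28.2
eef_pos: [0.4599, 0.1969, 0.1511]
ee_rot: [3.14, 0.001, -0.022]
force: [8.7, -1.0, 2.2]
width: 0.0157
gripper_force: 50.0
```

>>> apply_moves --steps '[{"translation": [0, 0, 0], "rotation": [0, 0, 0]}, {"translation": [0, 0, 0], "rotation": [0, 0, 0]}, {"translation": [0, 0, 0], "rotation": [0, 0, 0]}, {"translation": [0, 0, 0], "rotation": [0, 0, 0]}, {"translation": [0, 0, 0], "rotation": [0, 0, 0]}, {"translation": [0, 0, 0], "rotation": [0, 0, 0]}, {"translation": [0, 0, 0], "rotation": [0, 0, 0]}, {"translation": [0, 0, 0], "rotation": [0, 0, 0]}, {"translation": [0, 0, 0], "rotation": [0, 0, 0]}, {"translation": [0, 0, 0], "rotation": [0, 0, 0]}]' --jaw 0

```text
t: 29.03
eef_pos: [0.4583, 0.1969, 0.1506]
ee_rot: [3.14, 0.003, -0.023]
force: [0.1, -0.2, -0.0]
width: 0.0441
gripper_force: 0.0
```

>>> apply_moves --steps '[{"translation": [0, 0, 0.03], "rotation": [0, 0, 0]}, {"translation": [0, 0, 0.07], "rotation": [0, 0, 0]}, {"translation": [0, 0, 0.12], "rotation": [0, 0, 0]}, {"translation": [0, 0, 0.18], "rotation": [0, 0, 0]}, {"translation": [0, 0, 0.24], "rotation": [0, 0, 0]}, {"translation": [0, 0, 0.28], "rotation": [0, 0, 0]}, {"translation": [0, 0, 0.28], "rotation": [0, 0, 0]}, {"translation": [0, 0, 0.28], "rotation": [0, 0, 0]}, {"translation": [0, 0, 0.28], "rotation": [0, 0, 0]}, {"translation": [0, 0, 0.28], "rotation": [0, 0, 0]}]'

```text
t: 29.87
eef_pos: [0.4579, 0.1965, 0.2198]
ee_rot: [3.139, 0.004, -0.023]
force: [0.0, 0.6, 0.7]
width: 0.0435
gripper_force: 0.0
```

```bash
python3 - <<'E'
from h import *
s=get_state();print(s['t'],s['eef_pos'],s['ee_rot'],s['force'],s['width'])
m=camera_model("wrist");W=grab_frame("wrist");cv2.imwrite("pics/w5.png",W)
a=-.0218
for l in (0,.06,.12,.6):
    d=R.from_euler("y",l).apply([.040,0,.033]) ;o=np.array([.4693,.1968,.0965])
    p=o+R.from_euler("z",a).apply(np.array([.030,0,.062])+d);print(l,p,proj(m,p))
print("pin",proj(m,[.4693,.1968,.178]),proj(m,[.4693,.1968,.183]))
E
```

```text
29.8667 [0.45793772 0.19652997 0.21977611] [ 3.13908551  0.00420087 -0.02311337] [0.0352664  0.64134862 0.65899479] 0.04354303164579703
0 [0.53928337 0.19527412 0.1915    ] [[249.93125672  89.71844698]]
0.06 [0.54118975 0.19523256 0.18904206] [[249.95921493  86.16888462]]
0.12 [0.54294535 0.19519428 0.1864742 ] [[249.98968863  82.98563064]]
0.6 [0.55092723 0.19502024 0.16315038] [[250.29177862  70.81368235]]
pin [[250.6332051  204.21559644]] [[250.57337919 206.76460095]]
```

View pics/w5.png

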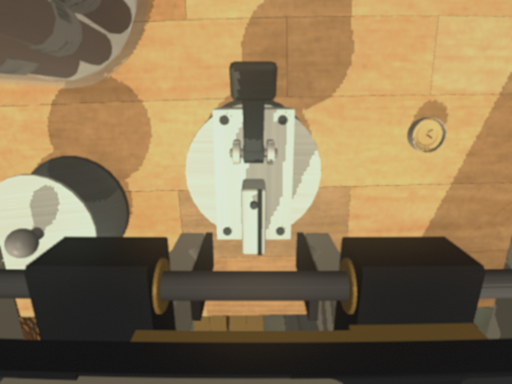

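The head is centred on the flange, the pin is up at (254,204), and the pad is centred at (254,81), so the lever is at about 0.1 rad. I'll shut the jaws and move over the pad.

>>> apply_moves --steps '[{"translation": [0, 0, 0.04], "rotation": [0, 0, 0]}, {"translation": [0.05, 0, 0.04], "rotation": [0, 0, 0]}, {"translation": [0.12, -0.004, 0.04], "rotation": [0, 0, 0]}, {"translation": [0.2, -0.004, 0.04], "rotation": [0, 0, 0]}, {"translation": [0.28, -0.004, 0.04], "rotation": [0, 0, 0]}, {"translation": [0.34, -0.004, 0.04], "rotation": [0, 0, 0]}, {"translation": [0.35, -0.004, 0.04], "rotation": [0, 0, 0]}, {"translation": [0.35, -0.004, 0.04], "rotation": [0, 0, 0]}, {"translation": [0.35, -0.004, 0.04], "rotation": [0, 0, 0]}, {"translation": [0.35, -0.004, 0.04], "rotation": [0, 0, 0]}]' --jaw 1 --newtons 20

```text
t: 30.75
eef_pos: [0.5454, 0.1958, 0.2306]
ee_rot: [3.14, 0.003, -0.023]
force: [-0.4, 0.2, -0.2]
width: 0.0005
gripper_force: 0.0
```

>>> apply_moves --steps '[{"translation": [0, 0, -0.02], "rotation": [0, 0, 0]}, {"translation": [0, 0, -0.04], "rotation": [0, 0, 0]}, {"translation": [0, 0, -0.06], "rotation": [0, 0, 0]}, {"translation": [0, 0, -0.08], "rotation": [0, 0, 0]}, {"translation": [0, 0, -0.1], "rotation": [0, 0, 0]}, {"translation": [0, 0, -0.12], "rotation": [0, 0, 0]}, {"translation": [0, 0, -0.13], "rotation": [0, 0, 0]}, {"translation": [0, 0, -0.13], "rotation": [0, 0, 0]}, {"translation": [0, 0, -0.13], "rotation": [0, 0, 0]}, {"translation": [0, 0, -0.13], "rotation": [0, 0, 0]}]'

```text
t: 31.58
eef_pos: [0.546, 0.1959, 0.1983]
ee_rot: [3.14, 0.003, -0.023]
force: [-0.1, -0.1, -0.5]
width: 0.0005
gripper_force: 0.0
```

>>> apply_moves --steps '[{"translation": [0, 0, -0.02], "rotation": [0, 0, 0]}, {"translation": [0.002, 0, -0.04], "rotation": [0, 0, 0]}, {"translation": [0.004, 0, -0.055], "rotation": [0, 0, 0]}, {"translation": [0.006, 0, -0.07], "rotation": [0, 0, 0]}, {"translation": [0.01, 0, -0.085], "rotation": [0, 0, 0]}, {"translation": [0.013, 0, -0.1], "rotation": [0, 0, 0]}, {"translation": [0.016, 0, -0.112], "rotation": [0, 0, 0]}, {"translation": [0.018, 0, -0.124], "rotation": [0, 0, 0]}, {"translation": [0.018, 0, -0.132], "rotation": [0, 0, 0]}, {"translation": [0.018, 0, -0.132], "rotation": [0, 0, 0]}]'

```text
t: 32.42
eef_pos: [0.5503, 0.1958, 0.1646]
ee_rot: [3.14, 0.003, -0.023]
force: [1.5, 1.4, 2.2]
width: 0.0007
gripper_force: 1.0
```

>>> apply_moves --steps '[{"translation": [0, 0, -0.001], "rotation": [0, 0, 0]}, {"translation": [0, 0, -0.002], "rotation": [0, 0, 0]}, {"translation": [0, 0, -0.004], "rotation": [0, 0, 0]}, {"translation": [0, 0, -0.006], "rotation": [0, 0, 0]}, {"translation": [0, 0, -0.008], "rotation": [0, 0, 0]}, {"translation": [0, 0, -0.008], "rotation": [0, 0, 0]}, {"translation": [0, 0, -0.008], "rotation": [0, 0, 0]}, {"translation": [0, 0, -0.008], "rotation": [0, 0, 0]}, {"translation": [0, 0, -0.008], "rotation": [0, 0, 0]}, {"translation": [0, 0, -0.008], "rotation": [0, 0, 0]}]'

```text
t: 33.25
eef_pos: [0.5504, 0.1958, 0.1639]
ee_rot: [3.14, 0.002, -0.023]
force: [0.1, -0.1, 8.0]
width: 0.0004
gripper_force: 4.2
```

>>> apply_moves --steps '[{"translation": [0, 0, -0.001], "rotation": [0, 0, 0]}, {"translation": [0, 0, -0.002], "rotation": [0, 0, 0]}, {"translation": [0, 0, -0.003], "rotation": [0, 0, 0]}, {"translation": [0, 0, -0.004], "rotation": [0, 0, 0]}, {"translation": [0, 0, -0.004], "rotation": [0, 0, 0]}, {"translation": [0, 0, -0.004], "rotation": [0, 0, 0]}, {"translation": [0, 0, -0.004], "rotation": [0, 0, 0]}, {"translation": [0, 0, -0.004], "rotation": [0, 0, 0]}, {"translation": [0, 0, -0.004], "rotation": [0, 0, 0]}, {"translation": [0, 0, -0.004], "rotation": [0, 0, 0]}]'

```text
t: 34.08
eef_pos: [0.5507, 0.1958, 0.1636]
ee_rot: [3.14, 0.002, -0.023]
force: [-1.0, -0.5, 12.1]
width: 0.0003
gripper_force: 6.2
```

>>> apply_moves --steps '[{"translation": [0, 0, 0.01], "rotation": [0, 0, 0]}, {"translation": [0, 0, 0.04], "rotation": [0, 0, 0]}, {"translation": [0, 0, 0.1], "rotation": [0, 0, 0]}, {"translation": [0, 0, 0.16], "rotation": [0, 0, 0]}, {"translation": [-0.05, 0, 0.24], "rotation": [0, 0, 0]}, {"translation": [-0.12, 0, 0.28], "rotation": [0, 0, 0]}, {"translation": [-0.2, 0, 0.28], "rotation": [0, 0, 0]}, {"translation": [-0.28, 0, 0.28], "rotation": [0, 0, 0]}, {"translation": [-0.3, 0, 0.28], "rotation": [0, 0, 0]}, {"translation": [-0.3, 0, 0.28], "rotation": [0, 0, 0]}]'

```text
t: 34.92
eef_pos: [0.4737, 0.1955, 0.2323]
ee_rot: [3.14, 0.004, -0.022]
force: [0.4, 0.1, -0.1]
width: 0.0003
gripper_force: 0.0
```

```bash
python3 - <<'E'
from h import *
s=get_state();print(s['t'],s['eef_pos'],s['force'])
D=grab_frame("side");S=grab_frame("scene");W=grab_frame("wrist")
cv2.imwrite("pics/c6.png",np.hstack([crop(D,237,175,80,80,5),crop(W,190,20,130,130,400/130)]))
m=camera_model("wrist")
q=proj(m,[[.539,.1953,.1915],[.5509,.195,.163],[.4693,.1968,.1835]]);print((q-[190,20])*400/130+[400,0])
m=camera_model("side")
q=proj(m,[[.539,.1953,.1915],[.5509,.195,.163]]);print((q-[237,175])*5)
E
```

```text
34.9167 [0.47373987 0.19550496 0.23227887] [ 0.36225193  0.07894034 -0.10732336]
[[584.13525422 313.2975698 ]
 [585.44945457 247.32974087]
 [586.02752087 633.70815711]]
[[ 82.89304334  90.93056544]
 [ 62.06283711 131.93548638]]
```

View pics/c6.png

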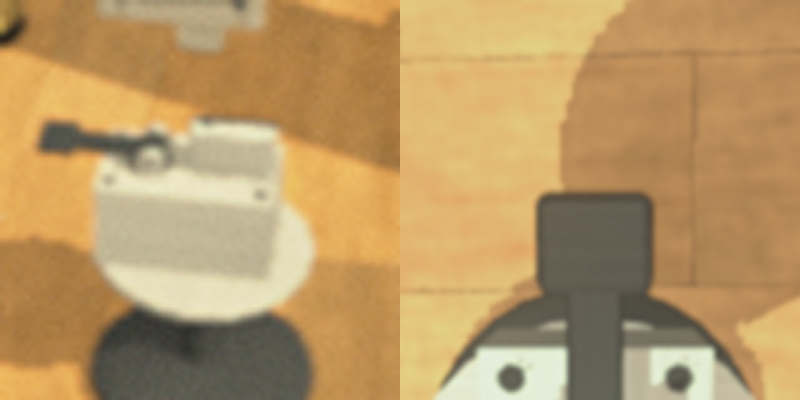

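The lever is level in both views, with the pad at the predicted fully-down position. It stopped hard at 12 N. The gripper is clear, so I'll hand in.

```bash
python3 -c "
from station import *
print(job_done())"
```

```text
the job is handed in; nothing more can be done
None
```

The head is seated flat on the flange of the stand nearest the robot, bedded with a steady push of about 20 N and locked with the lever fully down; the arm is clear, and I handed the job in at about 35 s.

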